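# Push the lino block home in the registration corner

## Task

Push the flat lino printing block along the desk with the fingertips until it sits fully home and square in the corner of the two wooden battens, its long side flush along the long batten and its short side flush against the short one. Slide it only: do not pick it up, tip it or carry it. Leave the bottles, the jar and the ink roller where they are.

Things in the scene. Friction and masses are not known exactly. Their poses are not given: they have to be found in the camera images.
- block: the loose printing block, a flat wooden board, grey lino face carved with a leaf: 90 mm along x, 120 mm along y, 20 mm tall, 0.13 to 0.25 kg. Origin at the centre of its underside, z up. It starts turned up to 0.5 rad from the jig's axes, on the open side of both battens. Home, its origin is at x = -45, y = -60 mm in the jig's frame, its y along the jig's y
- jig: the registration corner: two wooden battens 14 mm tall, 20 mm wide, fixed to the desk at a right angle. Origin at desk level in the inside corner. Long batten: inner face in the plane x = 0, y from -225 to 20 mm, wood on the +x side. Short batten: inner face in the plane y = 0, x from -120 to 0 mm, wood on the +y side. The block goes where x and y are below 0. Its yaw varies
- white_bottle: the large white bottle, 74 mm across and 200 mm tall; a bystander; origin at the centre of its underside
- black_bottle: the black bottle with a red cap, 68 mm across and 170 mm tall; a bystander; origin at the centre of its underside
- ink_jar: the small ink jar, 48 mm across and 55 mm tall, standing on the outer (+y) side of the short batten; a bystander; origin at the centre of its underside
- brayer: the ink roller lying on the desk, 32 mm tall, origin under the middle of its 80 mm wide rubber roller (84 mm with the yoke), wooden handle reaching 140 mm along its own x; a bystander
Mind the look-alikes: they are no part of the job. Of the things shaped like the block, the wooden one is meant.

How it is judged:
By the outcome, as a careful person would: the job done as asked, in the order asked, and still so for the second after the job is handed in, with the robot touching nothing.
It also fails if it takes over 42 s, if anything falls off the work surface, if the arm or the gripper's body presses on something with over 40 N, if the wrist force passes 120 N, or if a joint passes its speed limit or range.

## Robot

A 6-joint arm with a two-finger parallel gripper is mounted at the origin on the work surface. World frame = base frame: x ahead of the robot, y to its left, z up, the work surface at z = 0. Lengths are in m, angles in rad, forces in N, time in s.
With the tool pointing down it reaches from about 0.425 to 0.95 m from the base axis. Payload 3.5 kg.
Tool frame: the origin (TCP) lies on the centre line of the jaws, within the pads' length; the fingertips stand 8 mm ahead of it and the grasp point (between the pads) lies 11 mm behind it; z points along the fingers, y is the line along which they close (so a half turn about z gives the same grasp; the last joint's range is limited). The gripper opens to 85 mm and grips with 20 to 120 N. Pads are 22 mm wide; open, the fingers measure 114 mm over their backs; the gripper's body (76 mm by 85 mm) begins 54 mm behind the grasp point. The pads swing forward as they close: fully open they stand 13 mm farther back than shut.
Start: joints at [1.105, 0.286, 1.577, -0, 1.279, -0.15], TCP at [0.21, 0.642, 0.239] pointing down, gripper open.
Joint ranges: [-2.77, 2.77], [-0.9, 2.22], [0.21, 2.48], [-1.53, 4.67], [0.24, 2.81], [-2.84, 2.84]. Speed limits (rad/s): [2.79, 2.79, 3.14, 3.14, 3.14, 3.14].

## Interface

Orientations are given as a unit quaternion [x, y, z, w].
In Python, from bench import bot gives the robot as it stands. The module is installed in compiled form; this text tells all that it offers.
- The arm moves only by the tool carry_out, never from a script. Its argument "commands" is a list of rows, each a list of 3 entries, a list of its own where there are three numbers: the shift along the tool's x, y, z in cm, then the turn about the tool's z in degrees, then the finger opening in cm, from 0 to 8.54. In form: [[[x, y, z], yaw, grip], ...]. A call has 1 to 8 rows; each row shifts and turns the commanded pose from where the row before left it, along the tool's axes as they then stand; what a row does not reach is not made up. A row lasts 1/12 s, in which the tool goes at most 41.7 mm and 7.16 degrees, less where a joint would pass 70% of its speed; a pose out of reach is approached as far as the arm can. A call is refused whole if a number of a shift passes 4.17 or a number of a turn 7.16, either way. A call with a gripper value outside its range is refused whole. The fingers move at their own pace and stop on an object; "newtons" is the grip in N (left out, the last holds). Time passes only in rows, so rows that do not move let the fingers close. It gives the time, the measured TCP pose, the force, the opening and the grip force at its end, in the units of the state.
- bot.sense(): the state, without advancing time (a new reading comes with each control period).
- bot.camera(name): name is "scene" or "top"; returns the picture (400x640x3 uint8, blue, green, red); there is no depth.
- bot.calibration(name): a dict with "camera_matrix" (3x3 intrinsics, pixels), "R" (3x3) and "t" (3): a world point X has camera coordinates R X + t. Camera axes: x right, y down, z forward; pixel columns grow to the right and rows downward; lengths in m; the calibration is good to about 2 mm. A picture is of the moment at which its call begins. calibration takes no time and is no camera call.
- bot.job_done(): hands the job in; it is judged then, once.
Trained networks look in the newest picture that a camera, given by its name, has taken for a name from the list of things; names that differ only in an ending like _2 or _b are one class to them, and where a whole thing is asked for, a point or a joint stands for the part that bears it (a point fixed in the world has none). Each returns a list of dicts, best first, with "score" (0 to 1); they miss things now and then, are a little off and sometimes report something else, mostly with a low value. They report only what shows in the picture. A call takes as long as a camera call. They do not tell look-alikes from the thing itself.
- bot.spot_in(camera, name): "bbox" ([left, top, width, height] in pixels, round what is visible of it).
The state is a dict: "clock": time; "q": joint angles; "joint_vel": joint speeds; "effort": joint torques, N m; "tcp_pos": TCP position; "eef_rot": TCP orientation; "contact_force": force on the tool from outside, world axes, zero at the start; "torque": the same for the moment, N m; "finger_gap": finger opening in m; "finger_force": force on a finger pad.
Only numpy, scipy, OpenCV 4.12 (cv2) and the standard library are available. Lean on these libraries where they do the work, as an engineer would, in place of code of your own. Each camera call takes 0.05 s, during which the arm holds its last target. There are 200 camera calls.

## Working session

There is one attempt and no reset: what is moved stays moved. The work goes in short steps, Python scripts to look and compute and a tool call to move; the robot and the scene stay as the last step left them, time stands still between calls to the robot, and variables do not carry over. Pictures are saved under pics/ and viewed, at most 10 in all, crops included, and the job is handed in when it is done.

Besides the shell and the picture viewer there is one more tool, called after ">>>" as name([rows], argument=value, ...), one row to a line, values as JSON. carry_out: Moves the arm, as the interface text tells. Its arguments: {"type":"object","properties":{"commands":{"type":"array"},"newtons":{"type":"number"}},"required":["commands"]}

```bash
mkdir -p pics
python3 - <<'E'
from bench import bot
import cv2
for c in ("top","scene"):
    im=bot.camera(c); cv2.imwrite(f"pics/{c}0.png",im)
    k=bot.calibration(c); print(c,k["camera_matrix"].round(1).tolist(),k["R"].round(3).tolist(),k["t"].round(3).tolist())
    for n in ("block","jig","white_bottle","black_bottle","ink_jar","brayer"):
        print(n,[(d["bbox"],round(d["score"],2)) for d in bot.spot_in(c,n)])
s=bot.sense(); print(s["clock"],s["tcp_pos"],s["eef_rot"])
E
```

```text
top [[472.1, 0.0, 318.7], [0.0, 472.1, 191.1], [0.0, 0.0, 1.0]] [[0.003, -1.0, -0.021], [-0.989, 0.001, -0.149], [0.148, 0.021, -0.989]] [0.092, 0.513, 1.079]
block [([355.5, 152.9, 51.9, 44.2], 0.97), ([412.5, 194.9, 61.6, 58.2], 0.96), ([331.5, 235.0, 55.2, 43.0], 0.75)]
jig [([294.5, 106.9, 93.3, 75.2], 0.58)]
white_bottle [([141.0, 161.7, 52.5, 35.1], 0.94)]
black_bottle [([157.8, 111.2, 43.2, 41.7], 0.58)]
ink_jar [([264.9, 152.7, 20.0, 13.5], 0.78)]
brayer [([439.4, 133.5, 69.9, 35.2], 0.69)]
scene [[437.7, 0.0, 315.3], [0.0, 437.7, 202.4], [0.0, 0.0, 1.0]] [[-0.638, 0.77, -0.003], [0.642, 0.53, -0.553], [-0.424, -0.355, -0.833]] [0.271, -0.333, 1.606]
block [([247.5, 139.7, 37.9, 33.0], 0.87), ([305.2, 151.1, 45.8, 36.1], 0.81), ([249.2, 184.4, 48.6, 35.8], 0.77), ([368.9, 287.1, 32.4, 39.5], 0.43)]
jig [([233.0, 224.5, 90.6, 41.5], 0.67)]
white_bottle [([399.6, 250.1, 31.1, 54.2], 0.92)]
black_bottle [([367.4, 287.8, 34.2, 39.1], 0.89), ([319.8, 244.5, 19.3, 17.5], 0.33)]
ink_jar [([319.5, 241.6, 18.8, 22.2], 0.51)]
brayer [([185.9, 166.0, 52.8, 28.7], 0.89), ([400.8, 250.5, 32.0, 50.7], 0.45)]
0.7 [0.20962272 0.64162998 0.23937902] [1.57244367e-01 9.87559723e-01 3.59061770e-05 2.69450298e-05]
```

View pics/top0.png

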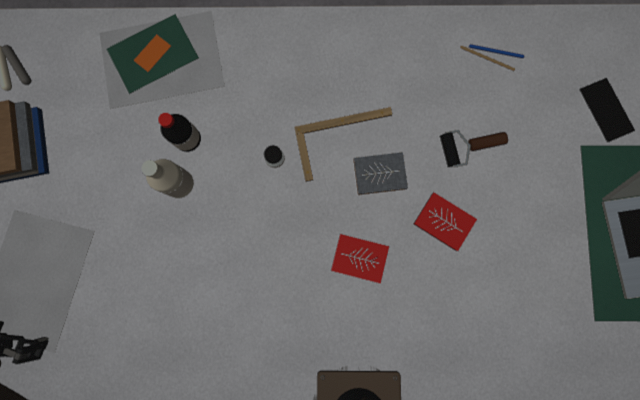

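View pics/scene0.png

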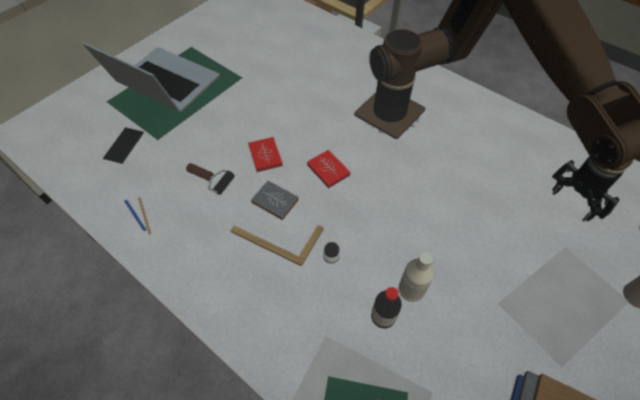

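```bash
cat > h.py <<'E'
from bench import bot
import cv2, numpy as np
def toworld(px,z,c="top"):
    k=bot.calibration(c);K,R,t=[np.array(k[n]) for n in("camera_matrix","R","t")]
    px=np.atleast_2d(px).astype(float); d=np.c_[px,np.ones(len(px))]@np.linalg.inv(K).T@R; o=-R.T@t
    return (o+d*((z-o[2])/d[:,2])[:,None])[:,:2]
def blob(mask):
    cs,_=cv2.findContours(mask.astype(np.uint8),cv2.RETR_EXTERNAL,cv2.CHAIN_APPROX_NONE)
    return max(cs,key=cv2.contourArea)[:,0,:]
def block(im,roi=(280,100,430,230)):
    x0,y0,x1,y1=roi
    g=im[y0:y1,x0:x1].astype(int); v=g.max(2); sat=v-g.min(2)
    m=((v<np.median(v)*0.78)&(sat<25)).astype(np.uint8)
    m=cv2.morphologyEx(m,cv2.MORPH_CLOSE,np.ones((5,5)));m=cv2.morphologyEx(m,cv2.MORPH_OPEN,np.ones((7,7)))
    c=blob(m)+[x0,y0]
    w=toworld(c,0.02)*1000
    r=cv2.minAreaRect(w.astype(np.float32)); return r,cv2.boxPoints(r),c
E
python3 - <<'E'
from h import *
im=bot.camera("top")
r,b,c=block(im); print(r,b.round(1).tolist())
x0,y0=280,95
g=im[95:195,280:400].astype(int); m=(g[:,:,2]-g[:,:,0]>25)
m=cv2.morphologyEx(m.astype(np.uint8),cv2.MORPH_CLOSE,np.ones((3,3)))
cj=blob(m)+[x0,y0]; w=(toworld(cj,0.014)*1000).astype(np.float32)
print("hull",cv2.approxPolyDP(w.reshape(-1,1,2),7,True)[:,0].round(1).tolist())
v=im.copy(); cv2.polylines(v,[c.astype(int)],True,(0,255,0),1); cv2.polylines(v,[cj.astype(int)],True,(255,0,255),1)
a=np.hstack([im[95:290,270:490],v[95:290,270:490]])
cv2.imwrite("pics/crop1.png",cv2.resize(a,(800,int(195*800/440)),interpolation=cv2.INTER_CUBIC))
E
```

```text
((560.2158813476562, -55.623329162597656), (92.63069915771484, 121.71733093261719), 6.581872463226318) [[507.20001220703125, -0.5], [521.2000122070312, -121.4000015258789], [613.2000122070312, -110.80000305175781], [599.2999877929688, 10.100000381469727]]
hull [[728.0, -83.5], [677.5999755859375, 152.10000610351562], [544.4000244140625, 123.9000015258789], [551.7999877929688, 109.4000015258789], [664.7999877929688, 129.6999969482422], [707.5, -78.0999984741211]]
```

View pics/crop1.png

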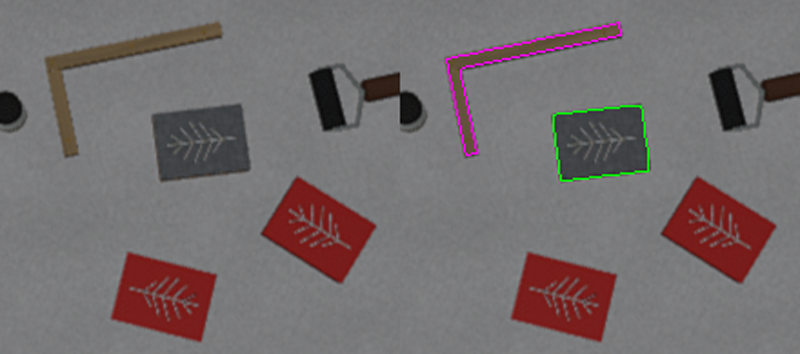

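Candidates in the top view are grey (381,173), red (445,221) and red (360,258). Only the grey one has the grey lino face, and its size (93x122 mm) fits, so it is the block. The jig's inner corner is at about (663,130) mm, yaw 12.1°.

```bash
cat >> h.py <<'E'
C=np.array([663.,129.7]);Y=np.radians(12.07)
JR=np.array([[np.cos(Y),-np.sin(Y)],[np.sin(Y),np.cos(Y)]])
def go(*targets):
    """print shift (cm, tool axes) to jig points (mm x,y) + tip height z (mm)"""
    from scipy.spatial.transform import Rotation as Ro
    s=bot.sense(); T=Ro.from_quat(s["eef_rot"]).as_matrix(); p=s["tcp_pos"]*1000
    ang=np.degrees(np.arctan2(T[1,0],T[0,0]))-np.degrees(Y)
    j=JR.T@(p[:2]-C)
    print("t",round(s["clock"],2),"jig xy",j.round(1),"tipz",round(p[2]-8,1),"toolx angle in jig",round(ang,2),"F",np.round(s["contact_force"],1),"gap",round(s["finger_gap"],4),"tool z",T[:,2].round(3))
    for x,y,z in targets:
        w=np.r_[C+JR@[x,y],z+8]; print(" to",(x,y,z),"world",w.round(0),"shift cm",(T.T@(w-p)/10).round(2))
def see():
    r,b,c=block(bot.camera("top")); d=[b[i]-b[i-1] for i in range(4)]; L=max(d,key=np.linalg.norm); L=L*np.sign(L[1])
    print("block jig",(JR.T@(np.array(r[0])-C)).round(1),"yaw rel deg",round(np.degrees(np.arctan2(-L[0],L[1])-Y),2),np.round(r[1],1))
E
python3 - <<'E'
from h import *
see(); go((-222,-160,80))
for q in ((450,150),(440,133),(458,166)): print(q,JR.T@(toworld(q,.03)[0]*1000-C))
for q in ((433,193),(414,225)): print("red",q,JR.T@(toworld(q,.02)[0]*1000-C))
E
```

```text
block jig [-139.3 -159.7] yaw rel deg -5.49 [ 92.6 121.7]
t 0.8 jig xy [-336.3  595.4] tipz 231.3 toolx angle in jig 149.84 F [ 0.5  0.1 -0.4] gap 0.0852 tool z [ 0.  0. -1.]
 to (-222, -160, 80) world [479. -73.  88.] shift cm [-47.84 -59.57  15.13]
(450, 150) [-121.16575244 -334.8661891 ]
(440, 133) [ -75.19679782 -321.74520143]
(458, 166) [-163.22980889 -343.79293369]
red (433, 193) [-213.18745573 -272.30237552]
red (414, 225) [-278.33530892 -209.87078126]
```

>>> carry_out([
  [[0, 0, 0], -6, 6],
  [[0, 0, 0], -6, 6],
  [[0, 0, 0], -6, 6],
  [[0, 0, 0], -6, 6],
  [[0, 0, 0], -6, 6],
  [[0, 0, 0], 0, 6],
])

```text
clock: 1.3
tcp_pos: [0.2096, 0.6416, 0.2394]
eef_rot: [-0.105, 0.995, 0.0, 0.0]
contact_force: [-0.6, -0.5, 0.5]
finger_gap: 0.0602
finger_force: 0.0
```

Run:
```python
from h import *
go((-222,-160,80),(-222,-160,5))
```

```text
t 1.3 jig xy [-336.3  595.4] tipz 231.4 toolx angle in jig -180.06 F [-0.6 -0.5  0.5] gap 0.0602 tool z [ 0.  0. -1.]
 to (-222, -160, 80) world [479. -73.  88.] shift cm [-11.51 -75.53  15.13]
 to (-222, -160, 5) world [479. -73.  13.] shift cm [-11.51 -75.53  22.63]
```

>>> carry_out([
  [[-1.5, -3.8, 0], 0, 6],
  [[-1.5, -3.8, 0], 0, 6],
  [[-1.5, -3.8, 0], 0, 6],
  [[-1.5, -3.8, 0], 0, 6],
  [[-1.5, -3.8, 0], 0, 6],
  [[-1.5, -3.8, 0], 0, 6],
  [[-1.5, -3.8, 0], 0, 6],
  [[-1, -3.9, 0], 0, 6],
])

```text
clock: 1.97
tcp_pos: [0.3862, 0.3653, 0.2397]
eef_rot: [-0.102, 0.995, 0.0, 0.001]
contact_force: [0.0, -1.0, -0.8]
finger_gap: 0.0601
finger_force: 0.0
```

>>> carry_out([
  [[0, -4, 0.5], 0, 6],
  [[0, -4, 0.5], 0, 6],
  [[0, -4, 1], 0, 6],
  [[0, -4, 1], 0, 6],
  [[0, -4, 1], 0, 6],
  [[0, -4, 1], 0, 6],
  [[0, -4, 1], 0, 6],
  [[0, -4, 1], 0, 6],
])

```text
clock: 2.63
tcp_pos: [0.4512, 0.0519, 0.1694]
eef_rot: [-0.102, 0.995, -0.0, 0.001]
contact_force: [0.9, 0.9, -0.1]
finger_gap: 0.0598
finger_force: 0.0
```

Run:
```python
from h import *
go((-222,-160,80),(-222,-160,5))
```

```text
t 2.63 jig xy [-223.4  -31.8] tipz 161.4 toolx angle in jig -180.33 F [ 0.9  0.9 -0.1] gap 0.0598 tool z [ 0.001 -0.    -1.   ]
 to (-222, -160, 80) world [479. -73.  88.] shift cm [ -0.2  -12.82   8.14]
 to (-222, -160, 5) world [479. -73.  13.] shift cm [ -0.19 -12.81  15.64]
```

>>> carry_out([
  [[0, -3, 2], 0, 6],
  [[0, -3, 2], 0, 6],
  [[0, -3, 2], 0, 6],
  [[0, -2, 2], 0, 6],
  [[0, 0, 0], 0, 6],
  [[0, 0, 0], 0, 6],
])

```text
clock: 3.13
tcp_pos: [0.473, -0.0543, 0.0884]
eef_rot: [-0.102, 0.995, 0.001, -0.001]
contact_force: [-0.5, -0.7, 0.3]
finger_gap: 0.0603
finger_force: 0.0
```

Run:
```python
from h import *
go((-222,-160,5))
```

```text
t 3.13 jig xy [-224.2 -140.2] tipz 80.4 toolx angle in jig -180.42 F [-0.5 -0.7  0.3] gap 0.0603 tool z [-0.003  0.001 -1.   ]
 to (-222, -160, 5) world [479. -73.  13.] shift cm [-0.26 -1.99  7.54]
```

>>> carry_out([
  [[0, -1, 2.2], 0.4, 6],
  [[0, -1, 2.2], 0, 6],
  [[0, 0, 2.2], 0, 6],
  [[0, 0, 1], 0, 6],
  [[0, 0, 0], 0, 6],
  [[0, 0, 0], 0, 6],
])

```text
clock: 3.63
tcp_pos: [0.4781, -0.0726, 0.014]
eef_rot: [-0.101, 0.995, -0.0, 0.0]
contact_force: [-0.5, 0.6, 0.2]
finger_gap: 0.0598
finger_force: 0.0
```

Run:
```python
from h import *
see();go((-56,-160,5))
im=bot.camera("scene");cv2.imwrite("pics/s1.png",cv2.resize(im[90:270,170:410],(800,600),interpolation=cv2.INTER_CUBIC))
```

```text
block jig [-186.7 -177.3] yaw rel deg -102.0 [184.7 179.9]
t 3.68 jig xy [-222.5 -159.7] tipz 6.7 toolx angle in jig -180.52 F [0.1 0.9 0.5] gap 0.0601 tool z [ 0.002 -0.001 -1.   ]
 to (-56, -160, 5) world [642. -38.  13.] shift cm [-16.65   0.12   0.2 ]
```

View pics/s1.png

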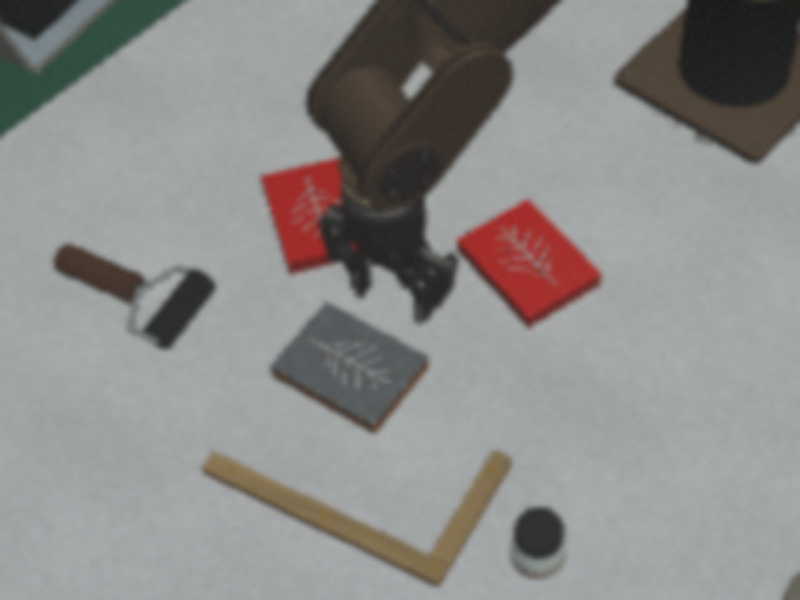

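The picture shows the fingers (crop 360–430, 290) just behind the grey block with wooden sides (crop 350,365), with nothing touched. Next I push along jig +x.

>>> carry_out([
  [[-1.2, 0, 0], 0.5, 6],
  [[-1.2, 0, 0], 0, 6],
  [[-1.2, 0, 0], 0, 6],
  [[-1.2, 0, 0], 0, 6],
  [[-1.2, 0, 0], 0, 6],
  [[-1.2, 0, 0], 0, 6],
  [[-1.2, 0, 0], 0, 6],
  [[0, 0, 0], 0, 6],
])

```text
clock: 4.4
tcp_pos: [0.5633, -0.0573, 0.0156]
eef_rot: [-0.096, 0.995, -0.001, 0.002]
contact_force: [0.1, -0.3, 0.3]
finger_gap: 0.0602
finger_force: 0.0
```

Run:
```python
from h import *
go((-101,-160,5))
im=bot.camera("scene");cv2.imwrite("pics/s2.png",cv2.resize(im[120:270,210:410],(800,600),interpolation=cv2.INTER_CUBIC))
```

```text
t 4.4 jig xy [-136.6 -162. ] tipz 7.6 toolx angle in jig -181.02 F [ 0.1 -0.3  0.3] gap 0.0602 tool z [ 0.005 -0.001 -1.   ]
 to (-101, -160, 5) world [598. -48.  13.] shift cm [-3.56  0.26  0.28]
```

View pics/s2.png

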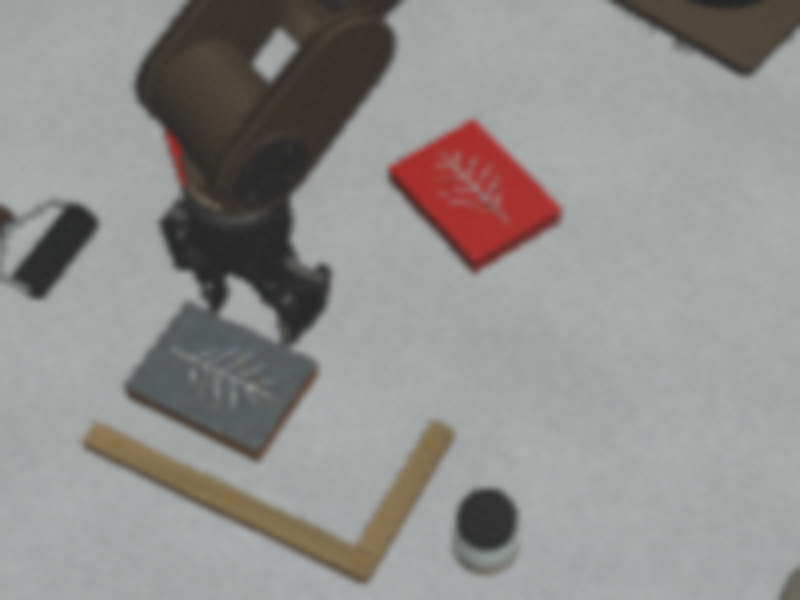

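>>> carry_out([
  [[-0.8, 0, 0.1], -1, 6],
  [[-0.8, 0, 0.1], 0, 6],
  [[-0.8, 0, 0], 0, 6],
  [[-0.6, 0, 0], 0, 6],
  [[-0.4, 0, 0], 0, 6],
  [[-0.3, 0, 0], 0, 6],
  [[0, 0, 0], 0, 6],
])

```text
clock: 5.03
tcp_pos: [0.5956, -0.0499, 0.0113]
eef_rot: [-0.105, 0.995, 0.0, -0.002]
contact_force: [-5.5, -1.8, 5.4]
finger_gap: 0.0601
finger_force: 3.2
```

Run:
```python
from h import *
go((-101,-160,5))
```

```text
t 5.03 jig xy [-103.5 -161.5] tipz 3.3 toolx angle in jig -180.05 F [-5.5 -1.8  5.4] gap 0.0601 tool z [-0.004 -0.    -1.   ]
 to (-101, -160, 5) world [598. -48.  13.] shift cm [-0.25  0.15 -0.17]
```

>>> carry_out([
  [[-0.2, 0, -0.1], 0, 6],
  [[-0.2, 0, 0], 0, 6],
  [[0, 0, 0], 0, 6],
  [[0, 0, 0], 0, 6],
])

```text
clock: 5.37
tcp_pos: [0.5957, -0.0496, 0.0113]
eef_rot: [-0.104, 0.995, 0.001, -0.007]
contact_force: [-15.8, -5.0, 9.8]
finger_gap: 0.0603
finger_force: 7.8
```

Run:
```python
from h import *
go((-125,-160,60),(-125,-160,5))
im=bot.camera("scene");cv2.imwrite("pics/s3.png",cv2.resize(im[150:270,210:370],(800,600),interpolation=cv2.INTER_CUBIC))
```

```text
t 5.37 jig xy [-103.3 -161.2] tipz 3.3 toolx angle in jig -180.07 F [-15.8  -5.    9.8] gap 0.0603 tool z [-0.014 -0.    -1.   ]
 to (-125, -160, 60) world [574. -53.  68.] shift cm [ 2.24  0.13 -5.64]
 to (-125, -160, 5) world [574. -53.  13.] shift cm [ 2.17  0.12 -0.14]
```

View pics/s3.png

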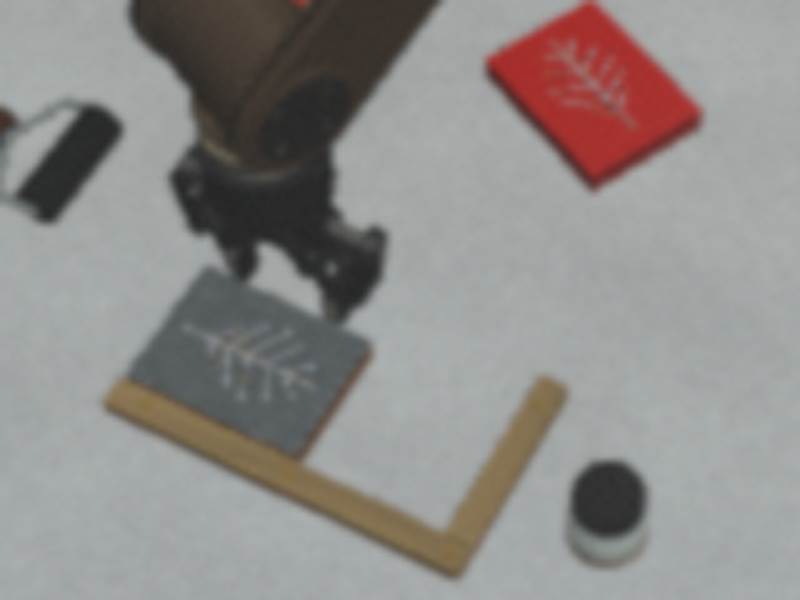

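Block is now flush along the long batten. I'll back off, lift, and turn 90° for the y push.

>>> carry_out([
  [[1.2, 0, 0], 0, 6],
  [[1.2, 0, 0], 0, 6],
  [[0.5, -1, -3], 0, 6],
  [[0, -2, -3], 0, 6],
  [[0, -2, -1], 0, 6],
  [[0, -2, 0], 0, 6],
  [[0, -2, 0], 0, 6],
])

```text
clock: 6.0
tcp_pos: [0.5928, -0.1442, 0.0844]
eef_rot: [-0.105, 0.995, -0.001, 0.003]
contact_force: [0.6, 0.2, -0.2]
finger_gap: 0.0602
finger_force: 0.0
```

>>> carry_out([
  [[0, 0, 0], 7, 6],
  [[0, 0, 0], 7, 6],
  [[0, 0, 0], 7, 6],
  [[0, 0, 0], 7, 6],
  [[0, 0, 0], 7, 6],
  [[0, 0, 0], 7, 6],
  [[0, 0, 0], 7, 6],
  [[0, 0, 0], 7, 6],
])

```text
clock: 6.67
tcp_pos: [0.5916, -0.143, 0.0823]
eef_rot: [0.377, 0.926, 0.0, 0.001]
contact_force: [-0.4, -0.5, -0.4]
finger_gap: 0.0601
finger_force: 0.0
```

>>> carry_out([
  [[0, 0, 0], 7, 6],
  [[0, 0, 0], 7, 6],
  [[0, 0, 0], 7, 6],
  [[0, 0, 0], 7, 6],
  [[0, 0, 0], 6, 6],
  [[0, 0, 0], 0, 6],
  [[0, 0, 0], 0, 6],
])

```text
clock: 7.25
tcp_pos: [0.5913, -0.143, 0.0823]
eef_rot: [0.628, 0.778, 0.0, 0.001]
contact_force: [-0.3, 0.0, -0.3]
finger_gap: 0.0597
finger_force: 0.0
```

Run:
```python
from h import *
go((-48,-250,70),(-48,-250,5))
```

```text
t 7.25 jig xy [-127.2 -251.6] tipz 74.3 toolx angle in jig 90.09 F [-0.3  0.  -0.3] gap 0.0597 tool z [ 0.001 -0.    -1.   ]
 to (-48, -250, 70) world [ 668. -125.   78.] shift cm [0.15 7.92 0.44]
 to (-48, -250, 5) world [ 668. -125.   13.] shift cm [0.15 7.91 6.94]
```

>>> carry_out([
  [[0, 2.6, 0], 0, 6],
  [[0, 2.6, 0], 0, 6],
  [[0, 2.6, 0], 0, 6],
  [[0, 0, 2.3], 0, 6],
  [[0, 0, 2.3], 0, 6],
  [[0, 0, 2.2], 0, 6],
  [[0, 0, 0], 0, 6],
])

```text
clock: 7.83
tcp_pos: [0.6636, -0.1253, 0.0085]
eef_rot: [0.628, 0.778, -0.002, -0.004]
contact_force: [-1.0, 0.4, -1.8]
finger_gap: 0.06
finger_force: 0.0
```

Run:
```python
from h import *
go((-48,-133,5))
im=bot.camera("top");cv2.imwrite("pics/t4.png",cv2.resize(im[90:240,270:470],(800,600),interpolation=cv2.INTER_CUBIC))
```

```text
t 7.83 jig xy [ -52.8 -249.5] tipz 0.5 toolx angle in jig 90.06 F [-1.   0.4 -1.8] gap 0.06 tool z [-0.009  0.003 -1.   ]
 to (-48, -133, 5) world [644. -10.  13.] shift cm [11.65  0.49 -0.4 ]
```

View pics/t4.png

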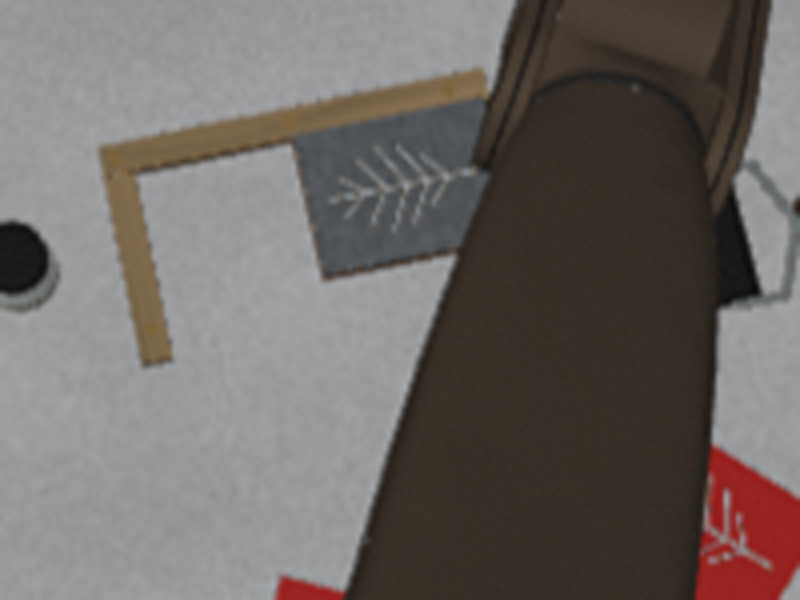

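Block is flush on the long batten (crop 295–485, 100–275), with about 100 mm left to go in +y. I push it now.

>>> carry_out([
  [[0.8, 0.2, -0.4], 0, 6],
  [[1.2, 0.2, 0], 0, 6],
  [[1.2, 0, 0], 0, 6],
  [[1.2, 0, 0], 0, 6],
  [[1.2, 0, 0], 0, 6],
  [[1.2, 0, 0], 0, 6],
  [[1.2, 0, 0], 0, 6],
  [[1, 0, 0], 0, 6],
])

```text
clock: 8.55
tcp_pos: [0.6542, -0.0378, 0.0213]
eef_rot: [0.629, 0.778, 0.001, 0.003]
contact_force: [1.4, -5.8, 6.4]
finger_gap: 0.0599
finger_force: 4.2
```

Run:
```python
from h import *
go((-45,-133,5))
```

```text
t 8.55 jig xy [ -43.6 -161.9] tipz 13.3 toolx angle in jig 90.02 F [ 1.4 -5.8  6.4] gap 0.0599 tool z [ 0.006 -0.003 -1.   ]
 to (-45, -133, 5) world [647. -10.  13.] shift cm [ 2.9  -0.14  0.81]
```

>>> carry_out([
  [[-0.8, 0, 0], 0, 6],
  [[-0.8, -0.2, 0], 0, 6],
  [[0, 0, 0.5], 0, 6],
  [[0, 0, 0.4], 0, 6],
  [[0, 0, 0], 0, 6],
  [[0, 0, 0], 0, 6],
])

```text
clock: 9.05
tcp_pos: [0.6525, -0.0537, 0.0078]
eef_rot: [0.629, 0.777, -0.0, -0.001]
contact_force: [-0.4, -0.1, 0.9]
finger_gap: 0.0598
finger_force: 0.0
```

Run:
```python
from h import *
go((-45,-133,5))
im=bot.camera("scene");cv2.imwrite("pics/s5.png",cv2.resize(im[150:270,210:370],(800,600),interpolation=cv2.INTER_CUBIC))
```

```text
t 9.05 jig xy [ -48.6 -177.2] tipz -0.2 toolx angle in jig 89.91 F [-0.4 -0.1  0.9] gap 0.0598 tool z [-0.003  0.001 -1.   ]
 to (-45, -133, 5) world [647. -10.  13.] shift cm [ 4.42  0.35 -0.51]
```

View pics/s5.png

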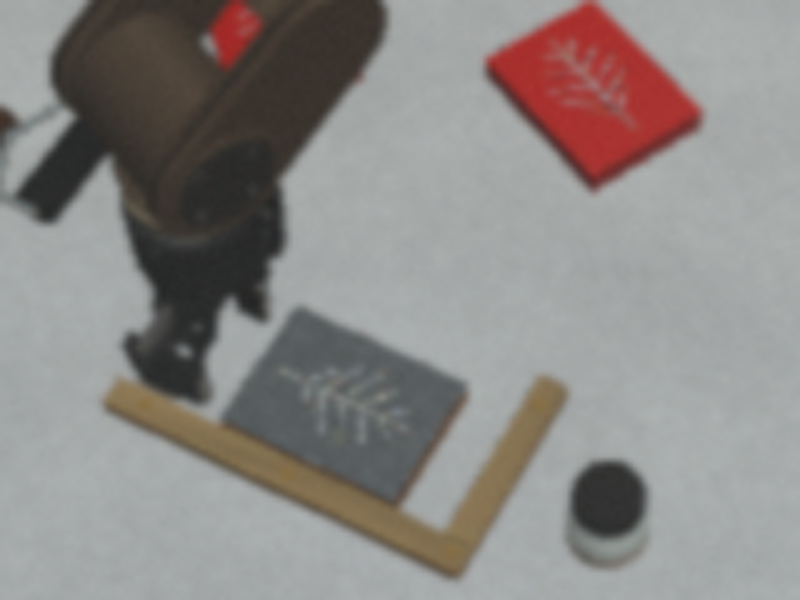

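Block has slid square along the batten and has about 30 mm left to the short batten.

>>> carry_out([
  [[0.8, 0.2, -0.3], 0, 6],
  [[0.8, 0, 0], 0, 6],
  [[0.8, 0, 0], 0, 6],
  [[0.8, 0, 0.1], 0, 6],
  [[0.6, 0, 0.1], 0, 6],
  [[0.4, 0, 0.1], 0, 6],
  [[0, 0, 0], 0, 6],
])

```text
clock: 9.68
tcp_pos: [0.6467, -0.0113, 0.0094]
eef_rot: [0.629, 0.777, 0.0, -0.0]
contact_force: [-0.0, -0.2, 0.5]
finger_gap: 0.0596
finger_force: 0.2
```

Run:
```python
from h import *
go((-45,-133,5))
```

```text
t 9.68 jig xy [ -45.4 -134.5] tipz 1.4 toolx angle in jig 89.97 F [-0.  -0.2  0.5] gap 0.0596 tool z [ 0.     0.001 -1.   ]
 to (-45, -133, 5) world [647. -10.  13.] shift cm [ 0.15  0.04 -0.36]
```

Low force: not yet against the short batten. I press in small steps.

>>> carry_out([
  [[0.2, 0, 0], 0, 6],
  [[0.2, 0, 0], 0, 6],
  [[0.2, 0, 0], 0, 6],
  [[0, 0, 0], 0, 6],
  [[0, 0, 0], 0, 6],
])

```text
clock: 10.1
tcp_pos: [0.6454, -0.0064, 0.0091]
eef_rot: [0.629, 0.777, 0.0, -0.0]
contact_force: [0.2, -1.6, 0.2]
finger_gap: 0.06
finger_force: 0.7
```

Run:
```python
from h import *
go((-45,-133,5))
```

```text
t 10.1 jig xy [ -45.7 -129.4] tipz 1.1 toolx angle in jig 89.92 F [ 0.2 -1.6  0.2] gap 0.06 tool z [-0.     0.001 -1.   ]
 to (-45, -133, 5) world [647. -10.  13.] shift cm [-0.36  0.07 -0.39]
```

>>> carry_out([
  [[0.2, 0, 0], 0, 6],
  [[0.2, 0, 0], 0, 6],
  [[0.1, 0, 0], 0, 6],
  [[0, 0, 0], 0, 6],
])

```text
clock: 10.43
tcp_pos: [0.6452, -0.0058, 0.0095]
eef_rot: [0.629, 0.777, -0.002, 0.003]
contact_force: [1.3, -13.7, -0.6]
finger_gap: 0.0602
finger_force: 6.8
```

Run:
```python
from h import *
go((-45,-133,5))
im=bot.camera("scene");cv2.imwrite("pics/s6.png",cv2.resize(im[165:270,230:370],(800,600),interpolation=cv2.INTER_CUBIC))
```

```text
t 10.43 jig xy [ -45.7 -128.8] tipz 1.5 toolx angle in jig 89.96 F [  1.3 -13.7  -0.6] gap 0.0602 tool z [ 0.002 -0.007 -1.   ]
 to (-45, -133, 5) world [647. -10.  13.] shift cm [-0.42  0.07 -0.35]
```

View pics/s6.png

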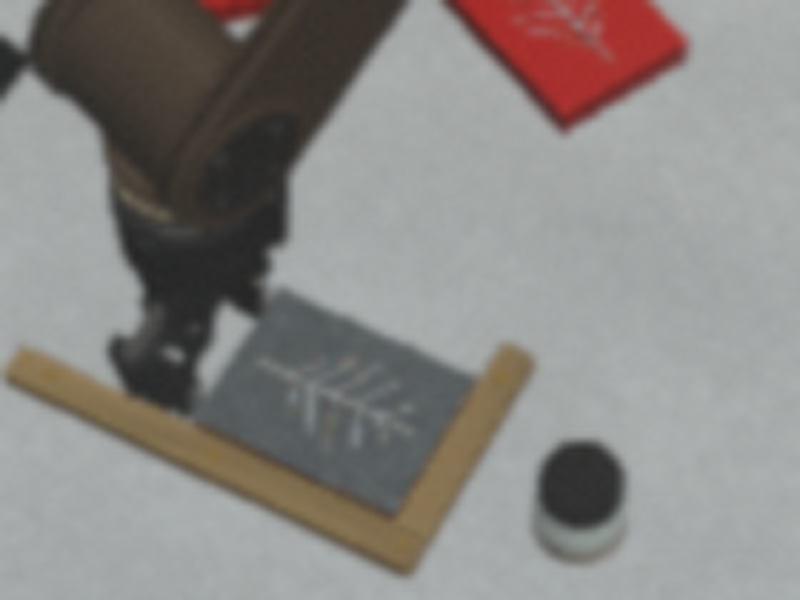

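Block pressed home against the short batten at about 14 N. I'll finish with an x nudge to make sure it is flush on the long batten.

>>> carry_out([
  [[-1, 0, 0], 0, 6],
  [[-1, 0, 0], 0, 6],
  [[-0.5, 0, -3], 0, 6],
  [[0, -2, -3], 0, 6],
  [[0, -4, -1], 0, 6],
  [[1, -4, 0], 0, 6],
  [[3, 0, 0], 0, 6],
  [[3, 0, 0], 0, 6],
])

```text
clock: 11.15
tcp_pos: [0.5341, 0.0215, 0.0783]
eef_rot: [0.631, 0.776, -0.0, -0.002]
contact_force: [1.5, 0.6, 0.9]
finger_gap: 0.0604
finger_force: 0.0
```

>>> carry_out([
  [[0, 0, 0], -7, 6],
  [[0, 0, 0], -7, 6],
  [[0, 0, 0], -7, 6],
  [[0, 0, 0], -7, 6],
  [[0, 0, 0], -7, 6],
  [[0, 0, 0], -7, 6],
  [[0, 0, 0], -7, 6],
  [[0, 0, 0], -7, 6],
])

```text
clock: 11.82
tcp_pos: [0.5368, 0.022, 0.0788]
eef_rot: [0.188, 0.982, 0.001, -0.001]
contact_force: [-0.3, -0.1, 0.9]
finger_gap: 0.0598
finger_force: 0.0
```

>>> carry_out([
  [[0, 0, 0], -7, 6],
  [[0, 0, 0], -7, 6],
  [[0, 0, 0], -7, 6],
  [[0, 0, 0], -7, 6],
  [[0, 0, 0], -6, 6],
  [[0, 0, 0], 0, 6],
  [[0, 0, 0], 0, 6],
])

```text
clock: 12.4
tcp_pos: [0.537, 0.0218, 0.0789]
eef_rot: [-0.103, 0.995, 0.0, -0.001]
contact_force: [-0.2, -0.8, -0.0]
finger_gap: 0.0601
finger_force: 0.0
```

Run:
```python
from h import *
go((-128,-64,5))
```

```text
t 12.4 jig xy [-145.8  -79.2] tipz 70.9 toolx angle in jig -180.23 F [-0.2 -0.8 -0. ] gap 0.0601 tool z [-0.001  0.001 -1.   ]
 to (-128, -64, 5) world [551.  40.  13.] shift cm [-1.78  1.52  6.59]
```

>>> carry_out([
  [[-1, 1.5, 0], -0.3, 6],
  [[0, 0, 2.2], 0, 6],
  [[0, 0, 2.2], 0, 6],
  [[0, 0, 2], 0, 6],
  [[0, 0, 0], 0, 6],
  [[0, 0, 0], 0, 6],
])

```text
clock: 12.9
tcp_pos: [0.5428, 0.0385, 0.0142]
eef_rot: [-0.106, 0.994, 0.001, -0.002]
contact_force: [1.1, 0.2, 0.1]
finger_gap: 0.0598
finger_force: 0.0
```

>>> carry_out([
  [[-0.8, 0, 0], 0, 6],
  [[-0.8, 0, 0], 0, 6],
  [[-0.6, 0, 0], 0, 6],
  [[-0.4, 0, 0], 0, 6],
  [[-0.3, 0, 0], 0, 6],
  [[-0.2, 0, 0], 0, 6],
  [[0, 0, 0], 0, 6],
])

```text
clock: 13.48
tcp_pos: [0.5744, 0.0449, 0.0155]
eef_rot: [-0.107, 0.994, -0.0, -0.0]
contact_force: [-0.2, 0.5, 0.9]
finger_gap: 0.0599
finger_force: 0.2
```

Run:
```python
from h import *
go((-103,-64,5))
```

```text
t 13.48 jig xy [-104.4  -64.4] tipz 7.5 toolx angle in jig -179.76 F [-0.2  0.5  0.9] gap 0.0599 tool z [-0.001 -0.    -1.   ]
 to (-103, -64, 5) world [576.  46.  13.] shift cm [-0.14  0.04  0.25]
```

>>> carry_out([
  [[-0.2, 0, 0], 0.2, 6],
  [[-0.2, 0, 0], 0, 6],
  [[-0.2, 0, 0], 0, 6],
  [[0, 0, 0], 0, 6],
])

```text
clock: 13.82
tcp_pos: [0.5757, 0.0452, 0.0149]
eef_rot: [-0.106, 0.994, -0.0, -0.007]
contact_force: [-12.8, -5.2, 11.9]
finger_gap: 0.0599
finger_force: 7.1
```

>>> carry_out([
  [[1.2, 0, 0], 0, 6],
  [[1.2, 0, 0], 0, 6],
  [[0.5, 0, -3], 0, 6],
  [[0, 0, -4], 0, 6],
  [[0, 0, -4], 0, 6],
  [[0, 2, -4], 0, 6],
  [[0, 4, -4], 0, 6],
  [[0, 4, 0], 0, 6],
])

```text
clock: 14.48
tcp_pos: [0.5381, 0.1259, 0.2009]
eef_rot: [-0.104, 0.995, -0.001, 0.008]
contact_force: [0.9, 0.4, 1.0]
finger_gap: 0.0603
finger_force: 0.0
```

>>> carry_out([
  [[0, 4, 0], 0, 6],
  [[0, 4, 0], 0, 6],
  [[0, 4, 0], 0, 6],
  [[0, 4, 0], 0, 6],
  [[0, 4, 0], 0, 6],
  [[0, 4, 0], 0, 6],
  [[0, 0, 0], 0, 6],
])

```text
clock: 15.07
tcp_pos: [0.4808, 0.3668, 0.1921]
eef_rot: [-0.108, 0.994, 0.002, 0.0]
contact_force: [-0.5, -1.2, 1.0]
finger_gap: 0.0599
finger_force: 0.0
```

Run:
```python
from h import *
see();go()
im=bot.camera("top");cv2.imwrite("pics/t7.png",cv2.resize(im[90:240,250:450],(800,600),interpolation=cv2.INTER_CUBIC))
```

```text
block jig [-45.3 -58.9] yaw rel deg -0.67 [ 94.5 122. ]
t 15.12 jig xy [-128.4  267.2] tipz 183.8 toolx angle in jig -179.67 F [ 0.7 -0.2 -0.3] gap 0.0602 tool z [ 0.     0.001 -1.   ]
```

View pics/t7.png

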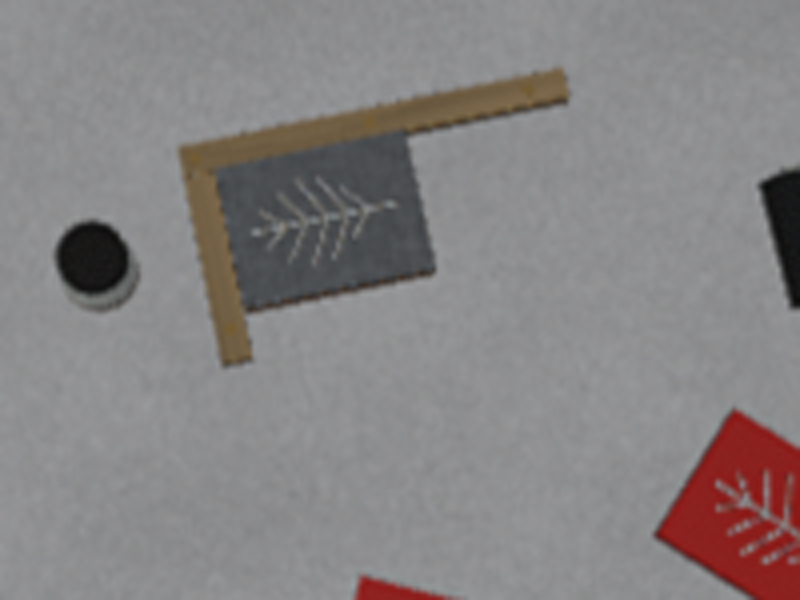

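The picture shows the block (crop 215–435, 130–310) flush against both battens. The measured pose (-45, -59, -0.7°) matches home within camera error, and the bystanders in view are unmoved.

```bash
python3 -c "
from bench import bot
bot.camera('scene')
for n in ('white_bottle','black_bottle','brayer'): print(n,[(d['bbox'],round(d['score'],2)) for d in bot.spot_in('scene',n)][:2])
print(bot.job_done())"
```

```text
white_bottle [([397.5, 248.2, 37.7, 54.4], 0.67)]
black_bottle [([367.8, 289.3, 34.3, 39.1], 0.91)]
brayer [([186.1, 166.3, 51.5, 27.1], 0.69)]
the job is handed in; nothing more can be done
None
```

The block is pushed home and square in the corner, flush against both battens to within camera error, the bottles, jar and ink roller look unmoved in the pictures, and I handed the job in at about 15 s of the 42 s allowed.

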